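Fit the thick sanding drum into the spindle sander's keyed hub

ROBOT

A 6-joint arm with a two-finger parallel gripper is mounted at the origin on the work surface. World frame = base frame: x ahead of the robot, y to its left, z up, the work surface at z = 0. Lengths are in m, angles in rad, forces in N, time in s.
With the tool pointing down it reaches from about 0.375 to 0.9 m from the base axis. Payload 3.1 kg.
Tool frame: the origin (TCP) lies midway between the tips of the shut fingers; the grasp point (between the pads) lies 19 mm behind it (grip_point_offset is the distance from the TCP to the grasp point, in m); z points along the fingers, x is the direction in which the jaws open and shut, and the axes are right-handed (so a half turn about z gives the same grasp; the last joint's range is limited). The gripper opens to 85 mm and grips with 20 to 120 N. Pads are 22 mm wide; open, the fingers measure 114 mm over their backs; the gripper's body (76 mm by 85 mm) begins 54 mm behind the grasp point. The pads swing forward as they close: fully open they stand 13 mm farther back than shut.
Start: joints at [1.044, 0.527, 1.433, -0, 1.181, -0.178], TCP at [0.213, 0.588, 0.208] pointing down, gripper open.
Joint ranges: [-3.08, 3.08], [-0.75, 2.2], [0.22, 2.44], [-1.43, 4.57], [0, 2.65], [-2.85, 2.85]. Speed limits (rad/s): [2.79, 2.79, 3.14, 3.14, 3.14, 3.14].

INTERFACE

Orientations are given as a unit quaternion [x, y, z, w].
In Python, from workcell import state, capture, finish_job, grip_point_offset gives the robot as it stands. The module is installed in compiled form; this text tells all that it offers.
- The arm moves only by the tool jog_arm, never from a script. Its argument "steps" is a list of rows, each a list of 3 entries, a list of its own where there are three numbers: the closure, from -1 (fully open) to 1 (shut), then the shift along the tool's x, y, z in cm, then the turn about the tool's z in degrees. A call has 1 to 5 rows; each row is the pose to reach, as a shift and turn from the pose measured when the call began, along the tool's axes at that moment; what a row does not reach only later rows make up. A row lasts 1/8 s, in which the tool goes at most 62.5 mm and 10.7 degrees, less where a joint would pass 70% of its speed; a pose out of reach is approached as far as the arm can. A call with a gripper value outside its range is refused whole. The fingers move at their own pace and stop on an object; "grip_force" is the grip in N (left out, the last holds). Time passes only in rows, so rows that repeat a pose let the fingers close. It gives the time, the measured TCP pose, the force and the opening at its end, in the units of the state.
- state(): the state, without advancing time (a new reading comes with each control period).
- capture(name): name is "scene" or "top"; returns a dict with "img" (400x640x3 uint8, blue, green, red), "vfov" (degrees; the focal length in pixels is half the picture's height over the tangent of half this angle, whatever the lens; pixels are square), "cx", "cy" (the principal point, pixels), "cam_to_world" (4x4, takes a point from camera to world coordinates). Camera axes: x right, y up, looking along -z (the intrinsics and any distortion apply to the point x, -y, -z); pixel columns grow to the right and rows downward; lengths in m; the calibration is good to about 2 mm. A picture is of the moment at which its call begins. There is no depth.
- finish_job(): hands the job in, once; it reports no verdict.
The state is a dict: "time_s": time; "joint_positions": joint angles; "joint_velocities": joint speeds; "tau": joint torques, N m; "position": TCP position; "tcp_rot": TCP orientation; "wrist_force": force on the tool from outside, world axes, zero at the start; "wrist_torque": the same for the moment, N m; "grip_width": opening from 0.0 (shut) to 1.0 (fully open).
Only numpy, scipy, OpenCV 4.12 (cv2) and the standard library are available. Lean on these libraries where they do the work, as an engineer would, in place of code of your own. Each camera call takes 0.05 s, during which the arm holds its last target.

TASK

Change over the spindle sander: lift the thickest of the three sanding drums out of the wooden rack, put its keyed shank into the drive hub in the sander's table, turn it until the key slips into the keyway, and keep pushing, without forcing it, until its flange sits flush on the hub. The lift-out spring in the hub pushes it back up, so finish while still gripping the drum and holding it fully home, ready for the retaining screw to be fitted; leave everything else where it is.

Things in the scene. Friction and masses are not known exactly. Their poses are not given: they have to be found in the camera images.
- drum: Thick sanding drum, the one to fit, about 0.25 kg. Origin on its axis in the underside of its round steel flange (40 mm diameter, 6 mm thick); z up. From 6 to 76 mm above: brown abrasive cylinder, 50 mm diameter; then a steel washer (44 mm) up to 80 mm. Below: the keyed shank, key on the +x side. Stands in any hole of the rack, flange on the rack's top, key facing the robot within about 45 degrees.
- drum_grip (a point): Point on the thick drum's axis 41 mm above the flange's underside, half-way up the abrasive cylinder. Grip anywhere on the abrasive.
- drum_top (a point): Centre of the thick drum's top washer, 80 mm above the flange's underside. A dark radial line on the washer, from the screw hole in the centre outwards, lies directly above the key.
- drum_key (a point): Lower end of the thick drum's key, 32 mm below the flange's underside and 13.5 mm from the axis. The shank is 20 mm in diameter and 46 mm long, the last 5 mm tapering to 14 mm. The key, 7 mm wide with a rounded lower end, stands 3.5 mm out of the shank from the flange down to this point; the 14 mm of shank below it are plain and round.
- hub: Steel drive hub of the sander, 49 mm in diameter, upright in the 65 mm opening of the sander's table, locked against turning. Origin on its axis in its flat upper face, 112 mm above the bench, 2 mm above the table; z up. Bore 22 mm (1 mm clearance all round), open above. Home: the drum's origin at this origin, both +x axes aligned (about 5 degrees of play each way); the flange then lies on this face.
- hub_keyway (a point): Mouth of the keyway in the hub's upper face, 12.5 mm from the axis on the hub's +x side, facing the robot within about 45 degrees. The keyway is 9 mm wide, reaches 15.5 mm from the axis and runs the full depth of the bore.
- hub_spring (a point): Top of the lift-out spring plunger at rest, in the bore 37 mm below the hub's face (this point stays there). The shank's tip meets it when the flange is 9 mm above the hub; it pushes up with 5 N there, rising to 12 N with the flange home. Let go, the drum pops back up 9 mm.
- rack: Fixed wooden drum rack 75 x 300 x 60 mm, origin under its centre, long side along its own y, with three round holes 32 mm in diameter and 52 mm deep, 100 mm apart along y (the middle one at the centre). Each holds one sanding drum, flange on the rack's top, 60 mm above the bench.
- sander: Fixed spindle sander. Origin on the bench directly under the hub's axis. Cast aluminium table 220 x 220 mm centred on the hub, top 110 mm above the bench; beside it on the body's -y side an upright motor 100 mm in diameter, 176 mm tall, its axis 178 mm from the hub's.
- drum_mid: Sanding drum of 37 mm diameter, otherwise like the thick one, standing in the rack; leave it there. Origin in the flange's underside.
- drum_thin: Sanding drum of 26 mm diameter, otherwise like the thick one (same flange and height), standing in the rack; leave it there. Origin in the flange's underside.
- retaining_screw: Steel thumb screw, 32 mm in diameter, 34 mm tall, standing head down on the sander's table near its far left corner, about 110 mm from the hub; leave it. Origin under its centre.
- glue: White glue bottle, 48 mm diameter, 130 mm tall, upright on the bench behind the rack; leave it.
- sleeve: Spare abrasive sleeve, an empty tube 51 mm in diameter, 70 mm tall, standing on the bench behind the rack; leave it.
- rib: Flat plywood ship's rib, about 140 x 115 x 6 mm, lying on the bench; leave it.
- offcut: Wooden offcut 90 x 60 x 45 mm on the bench to the left of the rack; leave it.
Things that resemble listed ones, but are neither listed nor needed, are in the scene too. Leave any green or pink look-alike of the drum alone.

How it is judged:
On the way, in this order (a step that is already met when the one before it is completed fails the run):
1. the thick drum is lifted clear of the rack in the gripper (height (world z) of drum above 0.11 m and contact force between the fingers and drum above 1 N), for 0.1 s.
2. its shank is in the hub with the key slipped into the keyway (z of drum in the frame of hub below 0.026 m and horizontal distance between drum and hub below 0.004 m and angle between the x axis of drum and the x axis of hub, either way round below 0.3 rad), for 0.1 s.
At the end, for the whole second after the job is handed in: The thick drum is upright in the hub (within 3 mm of its axis, 0.05 rad of vertical), key in the keyway, its flange within 2 mm of the hub's face against the lift-out spring, at rest, and still gripped by the fingers (finger force over 2 N, grasp point below the drum's top) (z of drum in the frame of hub between -0.003 and 0.002 m and horizontal distance between drum and hub below 0.003 m and angle between the x axis of drum and the x axis of hub, either way round below 0.3 rad and angle between drum's own z axis and vertical below 0.05 rad and linear speed of drum below 0.02 m/s and contact force between the fingers and drum above 2 N and distance between the grasp point and drum_grip below 0.06 m and z of the grasp point in the frame of drum below 0.078 m); the arm keeps its last pose, push and grip.
It fails at once if the drum is forced: pressed or wrenched against the hub with over 150 N (contact force between drum and hub above 150 N).
It fails at once if another sanding drum is disturbed in the rack (moved over 30 mm) (distance of any of drum_mid, drum_thin from where it was at the start of the episode above 0.03 m).
It fails at once if another thing on the bench or the sander is disturbed (moved over 30 mm) (distance of any of retaining_screw, glue, sleeve, rib, offcut from where it was at the start of the episode above 0.03 m).
It also fails if it takes over 45 s, if anything falls off the work surface, if the arm or the gripper's body presses on something with over 40 N, if the wrist force passes 120 N, or if a joint passes its speed limit or range.

## Working session

There is one attempt and no reset: what is moved stays moved. The work goes in short steps, Python scripts to look and compute and a tool call to move; the robot and the scene stay as the last step left them, time stands still between calls to the robot, and variables do not carry over. Pictures are saved under pics/ and viewed, and the job is handed in when it is done.

Besides the shell and the picture viewer there is one more tool, called by a JSON object that holds its "fn" and its "kwargs", one argument or row to a line. jog_arm: Moves the arm, as the interface text tells. Its arguments: {"type":"object","properties":{"steps":{"type":"array","items":{"type":"array"}},"grip_force":{"type":"number"}},"required":["steps"]}

```bash
mkdir -p pics
python3 - <<'E'
from workcell import *
import cv2,numpy as np,pickle
print(state()); print(grip_point_offset)
d={}
for n in("scene","top"):
    c=capture(n);d[n]=c;cv2.imwrite(f"pics/{n}0.png",c["img"]);print(n,{k:v for k,v in c.items() if k!="img"})
pickle.dump(d,open("c0.pkl","wb"))
E
```

```text
{'time_s': 0.0, 'joint_positions': array([ 1.04453643e+00,  5.28462371e-01,  1.43388672e+00,  1.30525451e-05,
        1.18140204e+00, -1.78507747e-01]), 'joint_velocities': array([ 0.00178152, -0.00031697, -0.00035987, -0.00141011, -0.00063132,
       -0.00115717]), 'tau': array([ 7.39064162e-04, -4.42338717e+01, -1.78026634e+01, -2.50006462e-05,
        8.35172483e-03, -6.43607876e-06]), 'position': array([0.2125781 , 0.58693357, 0.20744096]), 'tcp_rot': array([ 8.18776063e-01,  5.74112005e-01, -9.82159393e-04,  4.47378515e-04]), 'wrist_force': array([-0.64642917,  0.54101606, -0.68870501]), 'wrist_torque': array([-0.03772733,  0.0198848 ,  0.03721474]), 'grip_width': 0.9951935405784493}
0.0187
scene {'vfov': 49.66581994401235, 'cx': 322.12589549620435, 'cy': 205.98372886506172, 'cam_to_world': array([[-0.54967076, -0.56601169,  0.61440444,  1.28210445],
       [ 0.83522683, -0.35821286,  0.41722858,  0.63842807],
       [-0.01606868,  0.74250542,  0.66964729,  0.86667648],
       [ 0.        ,  0.        ,  0.        ,  1.        ]])}
top {'vfov': 51.713968261821044, 'cx': 315.2700524520166, 'cy': 199.10482596079845, 'cam_to_world': array([[-0.01464605,  0.97866797, -0.2049256 ,  0.35842799],
       [-0.99987032, -0.01570731, -0.00355292,  0.18814563],
       [-0.00669596,  0.20484699,  0.9787711 ,  1.14010687],
       [ 0.        ,  0.        ,  0.        ,  1.        ]])}
```

View pics/scene0.png

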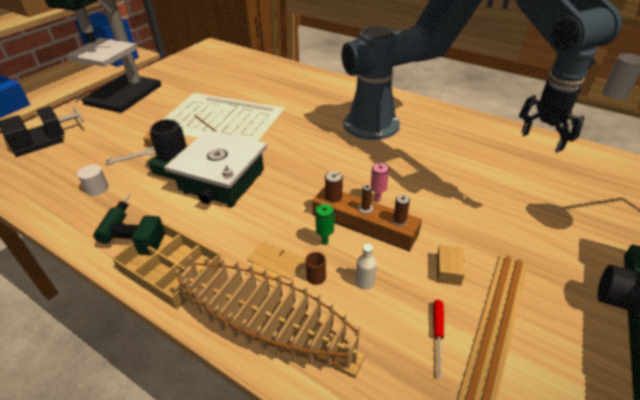

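View pics/top0.png

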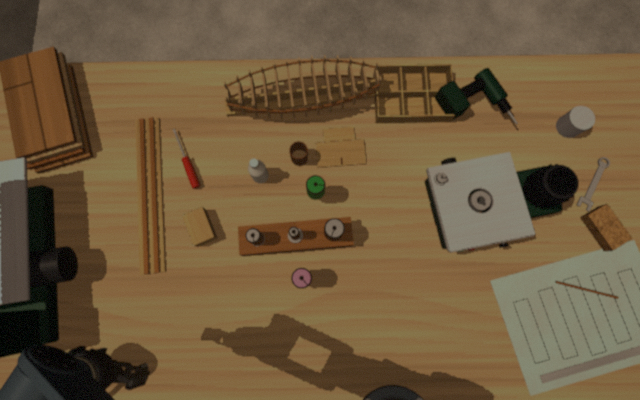

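The scene view shows the rack with the thick drum at about (334,183). In the top view it is at about (334,228), and the hub is at about (481,200). Next I'll zoom in on both.

```bash
cat > h.py <<'E'
import cv2,numpy as np,pickle
def ray(c,u,v):
    f=200/np.tan(np.radians(c["vfov"]/2)); M=c["cam_to_world"]
    d=M[:3,:3]@np.array([(u-c["cx"])/f,-(v-c["cy"])/f,-1.]); return M[:3,3],d/np.linalg.norm(d)
def plane(c,u,v,z):
    o,d=ray(c,u,v); return o+d*(z-o[2])/d[2]
def proj(c,p):
    f=200/np.tan(np.radians(c["vfov"]/2)); M=c["cam_to_world"]
    q=M[:3,:3].T@(np.asarray(p)-M[:3,3]); return c["cx"]+f*q[0]/-q[2], c["cy"]-f*q[1]/-q[2]
def crop(c,u0,v0,u1,v1,s,name,g=1.5):
    im=c["img"][v0:v1,u0:u1]; im=cv2.resize(im,None,fx=s,fy=s,interpolation=cv2.INTER_CUBIC)
    im=np.clip(im.astype(float)*g,0,255).astype(np.uint8); return im
E
python3 - <<'E'
from h import *
d=pickle.load(open("c0.pkl","rb"));t=d["top"];s=d["scene"]
a=crop(t,310,205,360,255,8,"");b=crop(t,456,175,506,225,8,"")
e=crop(s,310,160,360,210,8,"",1.2);f=crop(s,195,130,245,180,8,"",1.0)
cv2.imwrite("pics/z1.png",np.hstack([a,b]));cv2.imwrite("pics/z2.png",np.hstack([e,f]))
print("thick top",plane(t,334,228,.14),plane(s,334,177,.14),"hub",plane(t,481,200,.112),plane(s,218,154,.112))
for q in [(238,228),(354,217),(356,243),(240,255)]: print(plane(t,*q,.06))
E
```

```text
thick top [0.49507668 0.14714303 0.14      ] [0.50016765 0.14838376 0.14      ] hub [ 0.56461463 -0.22854312  0.112     ] [ 0.5620066  -0.22762591  0.112     ]
[0.50994942 0.39708828 0.06      ]
[0.53450932 0.09021468 0.06      ]
[0.46563907 0.08732019 0.06      ]
[0.43905157 0.39019363 0.06      ]
```

View pics/z1.png

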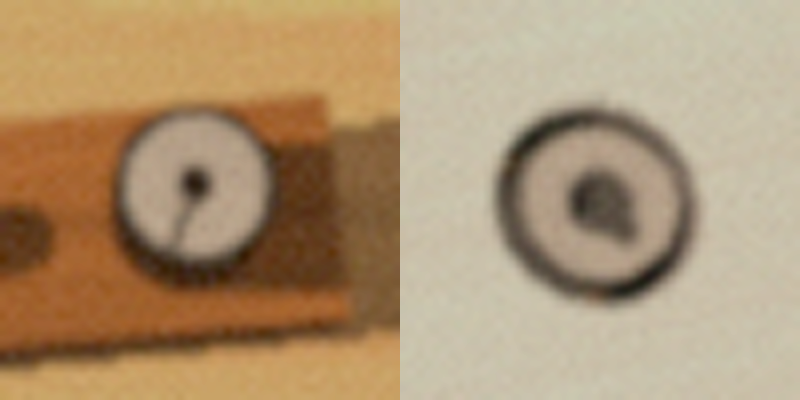

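View pics/z2.png

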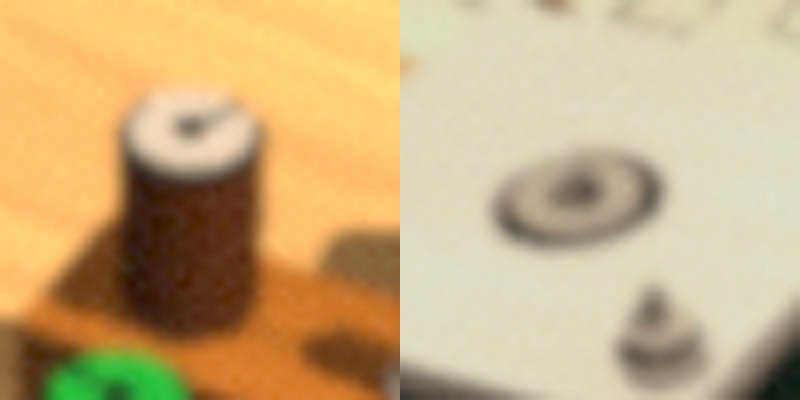

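Crops: in the top view the drum washer's centre is near (334,228) and its line points towards the robot. The hub bore is near (480,199), with the keyway lobe at lower right. Next I'll get sub-pixel fits in both views.

```bash
cat > m.py <<'E'
from h import *
def disc(c,u,v,r,thr,ring=False):
    """bright disc near u,v: otsu mask in upsampled grey, ellipse fit to the blob's hull"""
    s=8;u0,v0=int(u)-r,int(v)-r
    g=c["img"][v0:v0+2*r,u0:u0+2*r].astype(float)
    return g,u0,v0
E
python3 - <<'E'
from h import *
d=pickle.load(open("c0.pkl","rb"))
def sub(x,o): return (x+.5)/8-.5+o
out=[]
for n,u,v,r,kind in [("top",334,228,16,"d"),("scene",334,176,13,"d"),("top",480,199,22,"h"),("scene",217,154,20,"h")]:
    c=d[n];u0,v0=u-r,v-r
    im=cv2.resize(c["img"][v0:v0+2*r,u0:u0+2*r],None,fx=8,fy=8,interpolation=cv2.INTER_CUBIC)
    if kind=="d":
        g=im[:,:,0]; t,_=cv2.threshold(g,0,255,cv2.THRESH_OTSU); m=(g>t).astype(np.uint8)
    else:
        g=im[:,:,1]; t,_=cv2.threshold(g,0,255,cv2.THRESH_OTSU); m=(g<t).astype(np.uint8)
    cs,_=cv2.findContours(m,cv2.RETR_CCOMP,cv2.CHAIN_APPROX_NONE)
    vis=im.copy()
    print(n,kind,t)
    for k in cs:
        if cv2.contourArea(k)<300: continue
        e=cv2.fitEllipse(cv2.convexHull(k)); x,y=sub(e[0][0],u0),sub(e[0][1],v0)
        z=.14 if kind=="d" else .112
        print("  area",cv2.contourArea(k)/64,"ctr %.2f %.2f"%(x,y),"axes",np.array(e[1])/8,plane(c,x,y,z).round(4))
        cv2.ellipse(vis,e,(0,0,255),1)
    out.append(cv2.resize(vis,(300,300)))
cv2.imwrite("pics/fit.png",np.vstack([np.hstack(out[:2]),np.hstack(out[2:])]))
E
```

```text
top d 51.0
  area 263.625 ctr 333.98 227.67 axes [18.49317169 18.69148064] [0.4959 0.1472 0.14  ]
  area 10.859375 ctr 333.94 227.62 axes [3.48552608 4.22197485] [0.496  0.1473 0.14  ]
  area 188.0234375 ctr 309.32 215.61 axes [  7.4692688  101.66204071] [0.5266 0.207  0.14  ]
scene d 66.0Traceback (most recent call last):
  File "<stdin>", line 17, in <module>
cv2.error: OpenCV(4.12.0) /io/opencv/modules/imgproc/src/shapedescr.cpp:361: error: (-201:Incorrect size of input array) There should be at least 5 points to fit the ellipse in function 'fitEllipseNoDirect'
```

Run:
```python
from h import *
d=pickle.load(open("c0.pkl","rb"))
def sub(x,o): return (x+.5)/8-.5+o
out=[]
for n,u,v,r,kind in [("top",334,228,16,"d"),("scene",334,176,13,"d"),("top",480,199,22,"h"),("scene",217,154,20,"h")]:
    c=d[n];u0,v0=u-r,v-r
    im=cv2.resize(c["img"][v0:v0+2*r,u0:u0+2*r],None,fx=8,fy=8,interpolation=cv2.INTER_CUBIC)
    g=im[:,:,0] if kind=="d" else im[:,:,1]
    t,_=cv2.threshold(g,0,255,cv2.THRESH_OTSU)
    if kind=="d" and n=="scene": t=105
    m=((g>t) if kind=="d" else (g<t)).astype(np.uint8)
    cs,_=cv2.findContours(m,cv2.RETR_CCOMP,cv2.CHAIN_APPROX_NONE)
    vis=im.copy()
    print(n,kind,t)
    for k in cs:
        h=cv2.convexHull(k)
        if cv2.contourArea(k)<300 or len(h)<12: continue
        e=cv2.fitEllipse(h); x,y=sub(e[0][0],u0),sub(e[0][1],v0)
        z=.14 if kind=="d" else .112
        print("  area",cv2.contourArea(k)/64,"ctr %.2f %.2f"%(x,y),"axes",np.array(e[1])/8,plane(c,x,y,z).round(4))
        cv2.ellipse(vis,e,(0,0,255),1)
    out.append(cv2.resize(vis,(300,300)))
cv2.imwrite("pics/fit.png",np.vstack([np.hstack(out[:2]),np.hstack(out[2:])]))
```

```text
top d 51.0
  area 263.625 ctr 333.98 227.67 axes [18.49317169 18.69148064] [0.4959 0.1472 0.14  ]
  area 10.859375 ctr 333.94 227.62 axes [3.48552608 4.22197485] [0.496  0.1473 0.14  ]
scene d 105
  area 140.9375 ctr 333.65 175.03 axes [11.75162792 16.20702171] [0.4933 0.143  0.14  ]
  area 5.734375 ctr 333.45 175.38 axes [2.41034865 3.25422454] [0.4949 0.1433 0.14  ]
top h 95.0
  area 76.78125 ctr 481.02 200.56 axes [ 9.39066029 11.84108639] [ 0.5632 -0.2284  0.112 ]
  area 490.515625 ctr 480.01 200.21 axes [24.07343292 26.31538391] [ 0.5641 -0.226   0.112 ]
  area 253.6953125 ctr 480.56 199.95 axes [17.46994591 18.9134388 ] [ 0.5648 -0.2274  0.112 ]
scene h 181.0
  area 56.578125 ctr 227.39 182.54 axes [14.08836269 34.16337967] [ 0.6495 -0.1089  0.112 ]
  area 210.5234375 ctr 216.84 154.72 axes [12.26697636 22.74238586] [ 0.5667 -0.228   0.112 ]
```

View pics/fit.png

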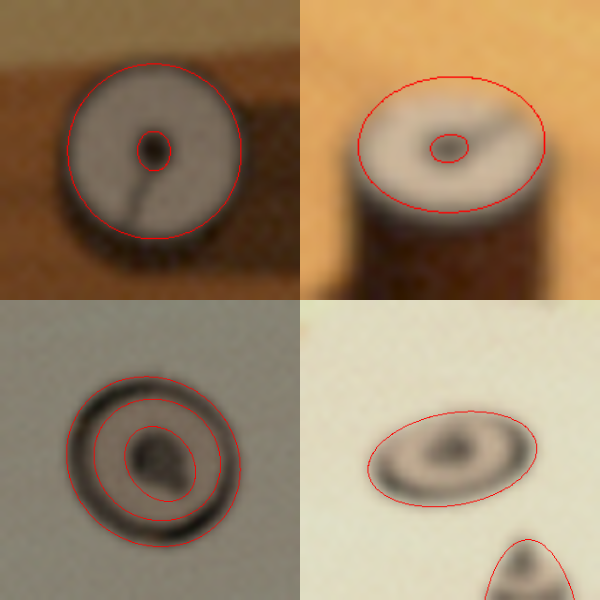

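```bash
cat >> h.py <<'E'
def polar(c,ctr,radii,angs):
    th=np.radians(angs); acc=[]
    for r in radii:
        P=np.array([proj(c,[ctr[0]+r*np.cos(a),ctr[1]+r*np.sin(a),ctr[2]]) for a in th],np.float32)
        acc.append(cv2.remap(c["img"].astype(np.float32).mean(2),P[:,:1].copy(),P[:,1:].copy(),cv2.INTER_CUBIC)[:,0])
    return np.mean(acc,0)
def tri(c1,p1,c2,p2):
    o1,d1=ray(c1,*p1);o2,d2=ray(c2,*p2)
    s=np.linalg.lstsq(np.c_[d1,-d2],o2-o1,rcond=None)[0]
    a=o1+d1*s[0];b=o2+d2*s[1];return (a+b)/2,np.linalg.norm(a-b)
E
python3 - <<'E'
from h import *
d=pickle.load(open("c0.pkl","rb"));t=d["top"];s=d["scene"]
A=np.arange(100,280,5)
print("tri drum",tri(t,(333.95,227.64),s,(333.45,175.38)))
for n,c,ctr,R in [("drumT",t,plane(t,333.95,227.64,.14),[.008,.01,.012,.014,.016]),("drumS",s,plane(s,333.45,175.38,.14),[.008,.01,.012,.014,.016]),
  ("hubT",t,plane(t,480.56,199.95,.112),[.013,.014,.015]),("hubT2",t,plane(t,480.3,199.5,.112),[.013,.014,.015])]:
    g=polar(c,ctr,R,A); w=np.clip(np.percentile(g,60)-g-3,0,None); k=np.argmin(g); sl=slice(max(0,k-6),k+7)
    print(n,ctr.round(4),"min",A[k],"cent",(w[sl]*A[sl]).sum()/w[sl].sum(), g.round().astype(int))
print("green",plane(t,316,183,.14),"pink",plane(t,302,278,.14),"mid",plane(t,294,233,.14))
# table edges
# bore centroid
E
```

```text
tri drum (array([0.49641773, 0.14600065, 0.14184802]), np.float64(0.002979485490167289))
drumT [0.496  0.1472 0.14  ] min 160 cent 159.33598873381388 [106 106 105 106 105 105 105 105 102  96  88  81  78  83  92  98 102 104
 104 105 106 106 106 108 109 108 107 107 107 107 108 109 108 107 106 106]
drumS [0.4949 0.1433 0.14  ] min 155 cent 157.79166816781284 [175 174 172 171 170 169 165 161 157 153 149 146 147 149 152 157 161 165
 166 167 168 170 171 171 171 171 171 171 171 172 172 172 172 172 173 173]
hubT [ 0.5648 -0.2274  0.112 ] min 220 cent 217.7396995116011 [102 101 100 100 101 104 105 104 105 105 104 105 106 106 106 105 104 103
 100  92  84  76  71  69  68  72  78  85  92  97 100 102 103 103 102 102]
hubT2 [ 0.5659 -0.2269  0.112 ] min 215 cent 216.67173662255715 [103 102 102 101 100 101 102 103 103 103 103 102 103 103 103 102 101  98
  95  86  76  68  61  58  60  65  72  81  89  95  98 100 100 100 100  99]
green [0.60886243 0.18935233 0.14      ] pink [0.37640494 0.22618389 0.14      ] mid [0.48433602 0.24479934 0.14      ]
```

```bash
cat > go.py <<'E'
import sys,numpy as np
from scipy.spatial.transform import Rotation as R
from workcell import state
def info(x,y,z,yaw):
    s=state();M=R.from_quat(s["tcp_rot"]).as_matrix()
    cur=np.degrees(np.arctan2(M[1,0],M[0,0]))
    print("t %.2f"%s["time_s"],"pos",s["position"].round(4),"yaw %.2f"%cur,"tilt",np.degrees(np.arccos(-M[2,2])).round(2),"F",s["wrist_force"].round(1),"T",s["wrist_torque"].round(2),"w",round(float(s["grip_width"]),3),"q6 %.2f"%s["joint_positions"][5])
    if x is not None: print("shift cm",(M.T@(np.array([x,y,z])-s["position"])*100).round(2),"turn",-(yaw-cur))
a=[float(v) for v in sys.argv[1:]]
info(*a) if a else info(None,0,0,0)
E
python3 go.py .4955 .146 .20 95
```

```text
t 0.10 pos [0.2126 0.587  0.2075] yaw 70.07 tilt 0.11 F [-0.1 -0.1  0.3] T [-0.05  0.   -0.02] w 1.001 q6 -0.18
shift cm [-31.82  41.62   0.8 ] turn -24.92782638699562
```

{"fn": "jog_arm", "kwargs": {
  "steps": [
    [-1,[-3,4,0],0],
    [-1,[-6.5,8.5,0],0],
    [-1,[-10,13,0],-5],
    [-1,[-13.5,17.5,0],-10],
    [-1,[-17,22,0],-15]
  ],
  "grip_force": 40
}}

```text
time_s: 0.72
position: [0.3621, 0.3506, 0.2076]
tcp_rot: [0.736, 0.677, -0.001, 0.0]
wrist_force: [1.7, 0.1, 0.4]
grip_width: 1.001
```

```bash
python3 go.py .4955 .146 .20 95
```

```text
t 0.72 pos [0.3621 0.3506 0.2076] yaw 85.26 tilt 0.12 F [1.7 0.1 0.4] T [ 0.06 -0.    0.05] w 1.001 q6 -0.94
shift cm [-19.28  14.98   0.78] turn -9.742534438847883
```

{"fn": "jog_arm", "kwargs": {
  "steps": [
    [-1,[-4.5,3.5,0],-5],
    [-1,[-9,7,0.3],-9.7],
    [-1,[-13.5,10.5,0.5],-9.7],
    [-1,[-17,13.2,0.8],-9.7],
    [-1,[-19.3,15.0,0.8],-9.7]
  ]
}}

```text
time_s: 1.35
position: [0.4964, 0.1437, 0.1993]
tcp_rot: [0.677, 0.736, -0.001, -0.0]
wrist_force: [-0.6, 1.2, 0.7]
grip_width: 1.002
```

{"fn": "jog_arm", "kwargs": {
  "steps": [
    [-1,[0,0,0],0],
    [-1,[0,0,0],0]
  ]
}}

```text
time_s: 1.6
position: [0.4955, 0.144, 0.1989]
tcp_rot: [0.677, 0.736, -0.002, -0.001]
wrist_force: [-0.4, 0.1, -0.2]
grip_width: 1.001
```

```bash
python3 go.py .4955 .146 .082 95
python3 - <<'E'
from workcell import *
from h import *
d={n:capture(n) for n in("top","scene")};pickle.dump(d,open("c1.pkl","wb"))
cv2.imwrite("pics/p1.png",np.hstack([crop(d["top"],274,170,374,270,4,""),crop(d["scene"],284,120,384,220,4,"",1.2)]))
E
```

```text
t 1.60 pos [0.4955 0.144  0.1989] yaw 94.81 tilt 0.24 F [-0.4  0.1 -0.2] T [ 0.01 -0.02 -0.05] w 1.001 q6 -1.59
shift cm [ 0.22  0.06 11.69] turn -0.18528162298640893
```

View pics/p1.png

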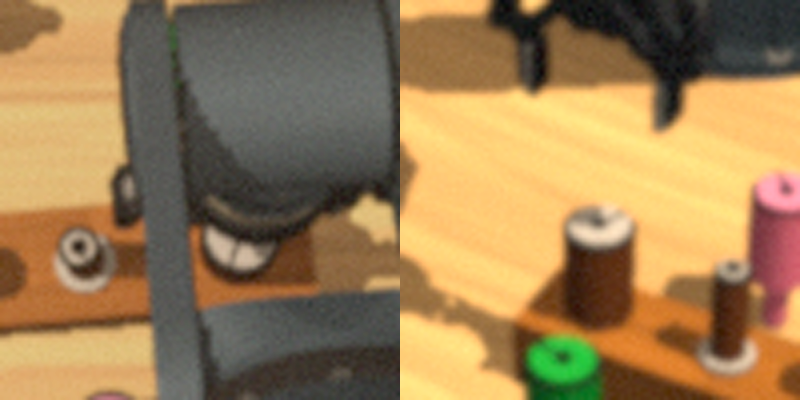

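The gripper stands over the thick drum, with its fingers either side along y and clear of the thin neighbour. I'll descend.

{"fn": "jog_arm", "kwargs": {
  "steps": [
    [-1,[0.2,0.1,3.5],0],
    [-1,[0.2,0.1,7],0],
    [-1,[0.2,0.1,10],0],
    [-1,[0.2,0.1,11.7],0],
    [-1,[0.2,0.1,11.7],0]
  ],
  "grip_force": 20
}}

```text
time_s: 2.33
position: [0.4941, 0.1474, 0.081]
tcp_rot: [0.676, 0.737, -0.003, -0.002]
wrist_force: [0.9, 0.4, 0.0]
grip_width: 1.001
```

{"fn": "jog_arm", "kwargs": {
  "steps": [
    [1,[0,0,0],0],
    [1,[0,0,0],0],
    [1,[0,0,0],0],
    [1,[0,0,0],0]
  ]
}}

```text
time_s: 2.82
position: [0.495, 0.1474, 0.082]
tcp_rot: [0.676, 0.737, -0.002, -0.001]
wrist_force: [0.5, -0.2, 6.8]
grip_width: 0.583
```

```bash
python3 go.py .4955 .146 .082 5
```

```text
t 2.83 pos [0.495  0.1474 0.082 ] yaw 94.99 tilt 0.27 F [ 0.5 -0.2  6.8] T [-0.03  0.1  -0.01] w 0.583 q6 -1.58
shift cm [-0.14  0.04  0.  ] turn 89.99085911663255
```

{"fn": "jog_arm", "kwargs": {
  "steps": [
    [-1,[0,0,0],0],
    [-1,[0,0,0],0],
    [-1,[0,0,0],0],
    [-1,[0,0,0],10],
    [-1,[0,0,0],20]
  ]
}}

```text
time_s: 3.45
position: [0.4948, 0.1474, 0.0818]
tcp_rot: [0.795, 0.606, -0.003, -0.001]
wrist_force: [1.0, -0.5, -0.1]
grip_width: 1.003
```

{"fn": "jog_arm", "kwargs": {
  "steps": [
    [-1,[0,0,0],10],
    [-1,[0,0,0],20],
    [-1,[0,0,0],30],
    [-1,[0,0,0],40],
    [-1,[0,0,0],50]
  ]
}}

```text
time_s: 4.08
position: [0.4946, 0.1474, 0.0816]
tcp_rot: [0.978, 0.211, -0.003, 0.0]
wrist_force: [-0.2, -0.1, 0.3]
grip_width: 0.999
```

```bash
python3 go.py .4955 .1474 .082 5
```

```text
t 4.08 pos [0.4946 0.1474 0.0816] yaw 24.33 tilt 0.33 F [-0.2 -0.1  0.3] T [-0.02  0.01 -0.01] w 0.999 q6 -0.35
shift cm [ 0.08  0.04 -0.04] turn 19.328878516073495
```

{"fn": "jog_arm", "kwargs": {
  "steps": [
    [-1,[0,0,0],10],
    [-1,[0.1,0,0],19.3],
    [-1,[0.1,0,0],19.3]
  ]
}}

```text
time_s: 4.45
position: [0.4954, 0.1479, 0.0814]
tcp_rot: [0.999, 0.045, -0.003, 0.001]
wrist_force: [0.2, 0.9, -0.5]
grip_width: 0.999
```

{"fn": "jog_arm", "kwargs": {
  "steps": [
    [1,[0,0,0],0],
    [1,[0,0,0],0],
    [1,[0,0,0],0],
    [1,[0,0,0],0]
  ],
  "grip_force": 60
}}

```text
time_s: 4.95
position: [0.495, 0.1479, 0.0816]
tcp_rot: [0.999, 0.045, -0.003, 0.001]
wrist_force: [-1.2, 0.3, 5.4]
grip_width: 0.568
```

```bash
python3 go.py .5645 -.2275 .2 63.5
```

```text
t 4.95 pos [0.495  0.1479 0.0816] yaw 5.17 tilt 0.38 F [-1.2  0.3  5.4] T [-0.02  0.3  -0.  ] w 0.568 q6 -0.01
shift cm [  3.46  38.03 -11.81] turn -58.33463094671651
```

{"fn": "jog_arm", "kwargs": {
  "steps": [
    [1,[0,0,-2],0],
    [1,[0,0,-5],0],
    [1,[0,0,-9],0],
    [1,[0,0,-12],0],
    [1,[0,0,-13],0]
  ]
}}

```text
time_s: 5.58
position: [0.4967, 0.1482, 0.2128]
tcp_rot: [0.999, 0.045, -0.002, 0.001]
wrist_force: [-0.3, -0.3, -2.9]
grip_width: 0.569
```

```bash
python3 go.py .5645 -.2275 .21 63.5
python3 - <<'E'
from workcell import *
from h import *
d={n:capture(n) for n in("top","scene")};pickle.dump(d,open("c2.pkl","wb"))
cv2.imwrite("pics/p2.png",np.hstack([crop(d["top"],284,150,384,250,4,""),crop(d["scene"],284,80,384,180,4,"",1.2)]))
E
```

```text
t 5.58 pos [0.4967 0.1482 0.2128] yaw 5.18 tilt 0.21 F [-0.3 -0.3 -2.9] T [ 0.04  0.01 -0.05] w 0.569 q6 -0.01
shift cm [ 3.37 38.03  0.31] turn -58.32393738139713
```

View pics/p2.png

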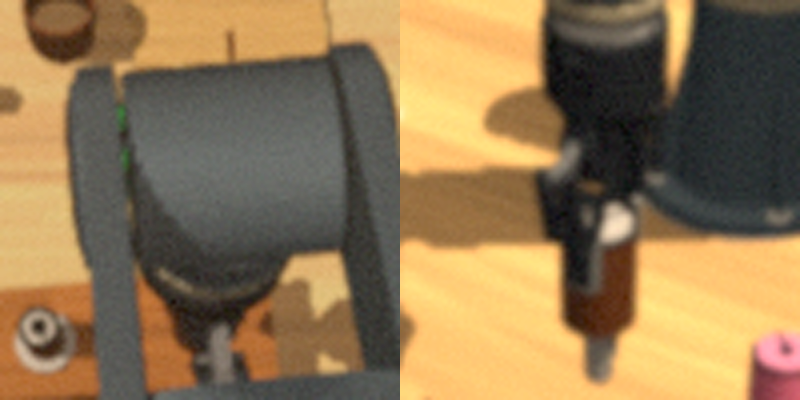

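The drum is lifted and upright in the gripper. I'll carry it to the hub.

{"fn": "jog_arm", "kwargs": {
  "steps": [
    [1,[0.4,4.5,0],-5],
    [1,[0.9,9.5,0],-14],
    [1,[1.3,14.5,0],-23],
    [1,[1.8,19.5,0],-32],
    [1,[2.2,24.5,0],-41]
  ]
}}

```text
time_s: 6.3
position: [0.539, -0.0951, 0.2096]
tcp_rot: [0.919, 0.394, -0.004, -0.002]
wrist_force: [0.6, -0.1, -3.5]
grip_width: 0.563
```

```bash
python3 go.py .5645 -.2275 .21 63.5
```

```text
t 6.30 pos [ 0.539  -0.0951  0.2096] yaw 46.46 tilt 0.52 F [ 0.6 -0.1 -3.5] T [-0.04 -0.02 -0.02] w 0.563 q6 -1.19
shift cm [-7.84 10.97 -0.06] turn -17.036318863839846
```

{"fn": "jog_arm", "kwargs": {
  "steps": [
    [1,[-2.6,3.6,0],-6],
    [1,[-5.2,7.3,0],-12],
    [1,[-7.0,9.8,0],-17],
    [1,[-7.8,11.0,-0.1],-17],
    [1,[-7.8,11.0,-0.1],-17]
  ]
}}

```text
time_s: 6.92
position: [0.5644, -0.2273, 0.2089]
tcp_rot: [0.851, 0.525, -0.004, -0.004]
wrist_force: [-0.1, 0.0, -3.2]
grip_width: 0.569
```

```bash
python3 go.py .5645 -.2275 .165 63.5
python3 - <<'E'
from workcell import *
from h import *
d={n:capture(n) for n in("top","scene")};pickle.dump(d,open("c3.pkl","wb"))
cv2.imwrite("pics/p3.png",np.hstack([crop(d["top"],430,130,530,230,4,""),crop(d["scene"],170,90,270,190,4,"",1.0)]))
E
```

```text
t 6.92 pos [ 0.5644 -0.2273  0.2089] yaw 63.33 tilt 0.65 F [-0.1  0.  -3.2] T [0.05 0.01 0.03] w 0.569 q6 -1.67
shift cm [0.   0.06 4.39] turn -0.16977684993775455
```

View pics/p3.png

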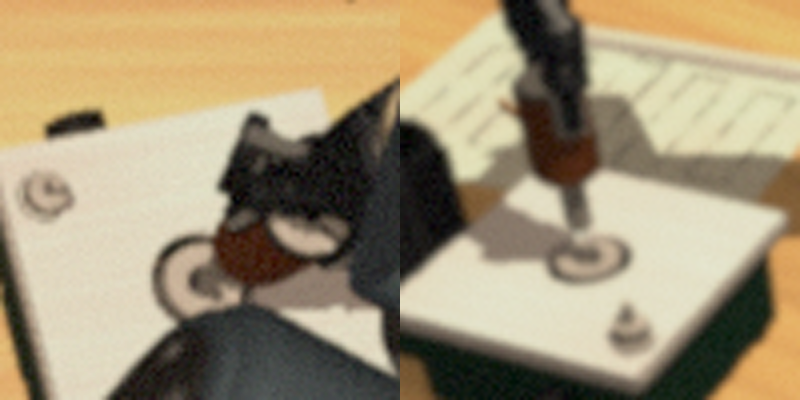

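Run:
```python
from h import *
d=pickle.load(open("c3.pkl","rb"));t=d["top"];s=d["scene"]
p=np.array([.5644,-.2273,0])
for nm,z in [("tip",.1413),("origin",.1873),("top",.2673)]:
    print(nm,np.round(proj(s,p+[0,0,z]),1),np.round(proj(t,p+[0,0,z]),1))
a=crop(t,480,170,520,210,10,"");b=crop(s,190,100,230,140,10,"",1.0);b2=crop(s,195,130,235,170,10,"",1.0)
cv2.imwrite("pics/z3.png",np.hstack([a,b2]))
```

```text
tip [215.8 146.3] [485.1 197.7]
origin [212.9 133.1] [492.8 193.6]
top [207.6 108.6] [508.1 185.6]
```

View pics/z3.png

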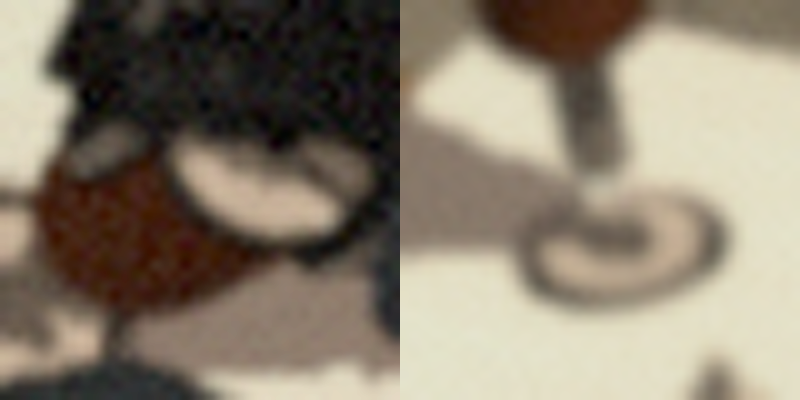

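{"fn": "jog_arm", "kwargs": {
  "steps": [
    [1,[0,0,1],0],
    [1,[0,0,2],0],
    [1,[0,0,2.7],0],
    [1,[0,0,2.7],0]
  ],
  "grip_force": 80
}}

```text
time_s: 7.52
position: [0.5634, -0.2251, 0.1815]
tcp_rot: [0.85, 0.526, -0.005, -0.005]
wrist_force: [0.1, 0.1, -2.9]
grip_width: 0.561
```

```bash
python3 go.py .5642 -.2275 .1716 63.5
```

```text
t 7.53 pos [ 0.5634 -0.2251  0.1815] yaw 63.47 tilt 0.76 F [ 0.1  0.1 -2.9] T [ 0.02 -0.06  0.06] w 0.561 q6 -1.67
shift cm [-0.17  0.19  0.99] turn -0.02722760667850821
```

{"fn": "jog_arm", "kwargs": {
  "steps": [
    [1,[-0.2,0.2,0],0],
    [1,[-0.2,0.2,0],0],
    [1,[-0.2,0.2,0],0]
  ]
}}

```text
time_s: 7.9
position: [0.5645, -0.228, 0.1817]
tcp_rot: [0.851, 0.526, -0.004, -0.004]
wrist_force: [0.4, 0.4, -2.3]
grip_width: 0.563
```

```bash
python3 go.py .5642 -.2275 .1716 63.5
```

```text
t 7.90 pos [ 0.5645 -0.228   0.1817] yaw 63.46 tilt 0.73 F [ 0.4  0.4 -2.3] T [ 0.04 -0.03  0.01] w 0.563 q6 -1.67
shift cm [ 0.04 -0.03  1.02] turn -0.041603337416937336
```

{"fn": "jog_arm", "kwargs": {
  "steps": [
    [1,[0,0,0.4],0],
    [1,[0,0,0.8],0],
    [1,[0,0,1.2],0],
    [1,[0,0,1.2],0]
  ]
}}

```text
time_s: 8.4
position: [0.5631, -0.2281, 0.1688]
tcp_rot: [0.85, 0.526, -0.006, -0.005]
wrist_force: [-3.7, -1.8, -4.2]
grip_width: 0.564
```

```bash
python3 go.py .5642 -.2275 .1676 63.5
```

```text
t 8.40 pos [ 0.5631 -0.2281  0.1688] yaw 63.47 tilt 0.89 F [-3.7 -1.8 -4.2] T [-0.55  0.84 -0.04] w 0.564 q6 -1.67
shift cm [0.11 0.08 0.12] turn -0.025870182889995874
```

The tip has entered the bore with only a light side force, so the wall is on the +x,+y side. I'll relieve that, then go down towards the key.

```bash
python3 go.py .5621 -.2288 .1640 63.5
```

```text
t 8.40 pos [ 0.5631 -0.2281  0.1688] yaw 63.47 tilt 0.89 F [-3.7 -1.8 -4.2] T [-0.55  0.84 -0.04] w 0.564 q6 -1.67
shift cm [-0.1  -0.05  0.49] turn -0.025870182889995874
```

{"fn": "jog_arm", "kwargs": {
  "steps": [
    [1,[-0.1,-0.05,0],0],
    [1,[-0.1,-0.05,0.2],0],
    [1,[-0.1,-0.05,0.2],0]
  ]
}}

```text
time_s: 8.78
position: [0.5625, -0.2285, 0.1667]
tcp_rot: [0.85, 0.526, -0.005, -0.005]
wrist_force: [-0.4, 0.4, -3.7]
grip_width: 0.563
```

```bash
python3 go.py .5621 -.2288 .1640 63.5
```

```text
t 8.78 pos [ 0.5625 -0.2285  0.1667] yaw 63.47 tilt 0.86 F [-0.4  0.4 -3.7] T [ 0.02  0.14 -0.01] w 0.563 q6 -1.67
shift cm [-0.04 -0.02  0.27] turn -0.03306912462841893
```

{"fn": "jog_arm", "kwargs": {
  "steps": [
    [1,[-0.05,0,0.2],0],
    [1,[-0.05,0,0.4],0],
    [1,[-0.05,0,0.6],0],
    [1,[-0.05,0,0.6],0]
  ]
}}

```text
time_s: 9.28
position: [0.5622, -0.2289, 0.1604]
tcp_rot: [0.85, 0.526, -0.005, -0.005]
wrist_force: [-0.7, 1.4, -3.0]
grip_width: 0.565
```

```bash
python3 go.py .5621 -.2288 .1610 63.5
```

```text
t 9.28 pos [ 0.5622 -0.2289  0.1604] yaw 63.46 tilt 0.86 F [-0.7  1.4 -3. ] T [ 0.06  0.11 -0.01] w 0.565 q6 -1.67
shift cm [-0.   -0.02 -0.06] turn -0.03561822082661337
```

{"fn": "jog_arm", "kwargs": {
  "steps": [
    [1,[0,0,0.3],0],
    [1,[0,0,0.6],0],
    [1,[0,0,0.9],0],
    [1,[0,0,0.9],0]
  ],
  "grip_force": 100
}}

```text
time_s: 9.78
position: [0.5621, -0.2288, 0.151]
tcp_rot: [0.851, 0.526, -0.005, -0.006]
wrist_force: [-1.4, -0.0, -2.9]
grip_width: 0.556
```

```bash
python3 go.py .5621 -.2288 .1516 63.5
```

```text
t 9.78 pos [ 0.5621 -0.2288  0.151 ] yaw 63.46 tilt 0.87 F [-1.4 -0.  -2.9] T [0.   0.15 0.01] w 0.556 q6 -1.67
shift cm [ 0.   -0.   -0.06] turn -0.03923429069203621
```

The key has gone into the keyway without resistance. I'll carry on down to the spring and home.

{"fn": "jog_arm", "kwargs": {
  "steps": [
    [1,[0,0,0.4],0],
    [1,[0,0,0.8],0],
    [1,[0,0,1.1],0],
    [1,[0,0,1.1],0]
  ],
  "grip_force": 120
}}

```text
time_s: 10.28
position: [0.562, -0.2289, 0.1405]
tcp_rot: [0.851, 0.526, -0.005, -0.005]
wrist_force: [-2.0, -0.1, 2.4]
grip_width: 0.555
```

```bash
python3 go.py .5621 -.2288 .1336 63.5
```

```text
t 10.28 pos [ 0.562  -0.2289  0.1405] yaw 63.46 tilt 0.85 F [-2.  -0.1  2.4] T [0.1  0.38 0.  ] w 0.555 q6 -1.67
shift cm [0.01 0.01 0.69] turn -0.037833856015744516
```

{"fn": "jog_arm", "kwargs": {
  "steps": [
    [1,[0,0,0.3],0],
    [1,[0,0,0.6],0],
    [1,[0,0,0.6],0]
  ]
}}

```text
time_s: 10.65
position: [0.5621, -0.2289, 0.136]
tcp_rot: [0.85, 0.526, -0.005, -0.005]
wrist_force: [-4.1, 2.6, 7.7]
grip_width: 0.558
```

{"fn": "jog_arm", "kwargs": {
  "steps": [
    [1,[0,0,0.15],0],
    [1,[0,0,0.15],0]
  ]
}}

```text
time_s: 10.9
position: [0.562, -0.2289, 0.1359]
tcp_rot: [0.85, 0.526, -0.005, -0.005]
wrist_force: [-4.1, 0.4, 8.5]
grip_width: 0.559
```

```bash
python3 go.py .5621 -.2288 .1336 63.5
```

```text
t 10.90 pos [ 0.562  -0.2289  0.1359] yaw 63.47 tilt 0.77 F [-4.1  0.4  8.5] T [ 0.34  0.67 -0.  ] w 0.559 q6 -1.67
shift cm [0.01 0.   0.23] turn -0.03242776860804497
```

{"fn": "jog_arm", "kwargs": {
  "steps": [
    [1,[-0.05,0,0.3],0],
    [1,[-0.05,0,0.4],0],
    [1,[-0.05,0,0.4],0]
  ]
}}

```text
time_s: 11.28
position: [0.562, -0.229, 0.1342]
tcp_rot: [0.851, 0.526, -0.004, -0.004]
wrist_force: [-4.5, 1.8, 11.9]
grip_width: 0.551
```

```bash
python3 go.py .5621 -.2288 .1336 63.5
```

```text
t 11.28 pos [ 0.562  -0.229   0.1342] yaw 63.46 tilt 0.7 F [-4.5  1.8 11.9] T [0.59 0.71 0.02] w 0.551 q6 -1.67
shift cm [ 0.02 -0.    0.06] turn -0.037246624263715944
```

{"fn": "jog_arm", "kwargs": {
  "steps": [
    [1,[-0.05,-0.05,0.4],0],
    [1,[-0.05,-0.05,0.5],0],
    [1,[-0.05,-0.05,0.5],0]
  ]
}}

```text
time_s: 11.65
position: [0.5622, -0.2291, 0.134]
tcp_rot: [0.851, 0.526, -0.003, -0.003]
wrist_force: [-7.3, 4.9, 23.8]
grip_width: 0.554
```

```bash
python3 go.py .5621 -.2288 .1336 63.5
python3 - <<'E'
from workcell import *
from h import *
d={n:capture(n) for n in("top","scene")};pickle.dump(d,open("c4.pkl","wb"))
cv2.imwrite("pics/p4.png",np.hstack([crop(d["top"],440,150,520,230,5,""),crop(d["scene"],180,110,260,190,5,"",1.0)]))
E
```

```text
t 11.65 pos [ 0.5622 -0.2291  0.134 ] yaw 63.46 tilt 0.51 F [-7.3  4.9 23.8] T [0.99 1.18 0.03] w 0.554 q6 -1.67
shift cm [ 0.03 -0.02  0.04] turn -0.03566121461428651
```

View pics/p4.png

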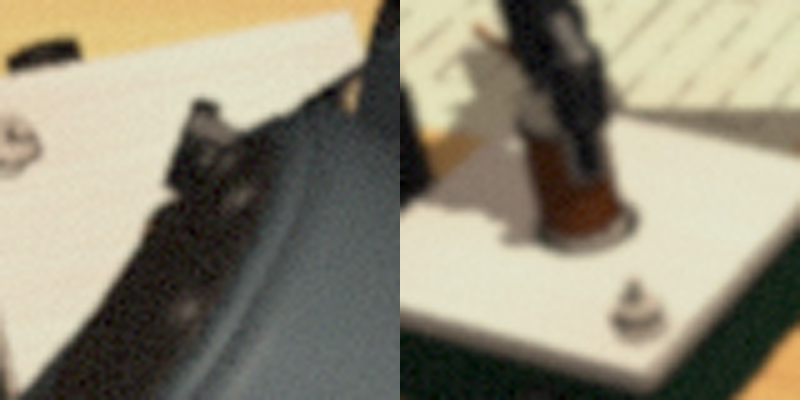

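```bash
python3 go.py; python3 -c "
from workcell import *
import numpy as np
s=state();print(np.abs(s['joint_velocities']).max());print(finish_job())"; python3 go.py
```

```text
t 11.75 pos [ 0.5622 -0.2291  0.134 ] yaw 63.46 tilt 0.51 F [-6.9  4.6 23.9] T [0.95 1.13 0.03] w 0.551 q6 -1.67
0.0011011051362349031
the job is handed in; nothing more can be done
None
the job is handed in; nothing more can be done
```

The thick drum is in the hub with its key in the keyway. I handed the job in while still gripping it at 120 N and holding it down against the lift-out spring. `finish_job()` gives no verdict, so what follows is from my own checks.

**What I did:** I centred the drum by squeezing it from two directions, lifted it out of the rack and carried it to the hub. I turned it about 58° on the way, and the key dropped into the keyway on the first try.

**Last checks, at about 11.75 s of the 45 s:**
- **Seating:** the tool stopped at z = 0.134 m, which puts the flange about 0.4 mm above the hub's face. Another 12 N of push moved it only 0.2 mm.
- **Steadiness:** the upward force held at about 24 N, twice the spring's 12 N. The tool's tilt was 0.5° and the arm was at rest.
- **Picture:** the last scene picture shows the drum upright on the hub with the retaining screw in its place. I did not take a final picture of the rack and the bench items.

**What disagreed:**
- **Side force:** about 8 N remains from the shank touching the bore wall.
- **Camera positions:** the two cameras differed by up to 4 mm on the drum's position. The hub turned out about 2–3 mm from where I measured it, which I corrected by feel during insertion.
- **Key angle:** the gripper hid the dark line on the washer once the drum was seated. The key being in the keyway therefore rests on how freely and how deep the drum went in.

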